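# Key the drive pulley onto a carton sealer's belt shaft

### The job

The side-belt drive of the carton sealer is on the packing bench with its shaft bare. Take the long square key out of the wooden block and drop it all the way down into the shaft's slot; only then slide the toothed pulley onto the shaft, feeling round gently until its keyway finds the key, and bring it fully home on the collar without dropping it or leaning hard on it (never more than 30 N). Let go of it, and leave the other two pins and the plain idler where they are.

Things in the scene. Friction and masses are not known exactly. Their poses are not given: they have to be found in the camera images.
- drive: Drive unit, fixed: grey gearbox block 130 x 130 x 36 mm high, blue motor lying off its +x side (64 mm thick, reaching 198 mm from the shaft axis, top 80 mm above the table); a dark collar stands on the block and the upright shaft in it. Origin on the shaft axis at table height, z up; +x is the side of the key slot.
- shaft_foot (a point): Point on the shaft axis at the collar's flat top, 60 mm above the table; axes as drive. The collar is dark steel, 60 mm in diameter, 24 mm high. The shaft rises 40 mm above it.
- shaft_top (a point): Centre of the shaft's top end, 100 mm above the table; axes as drive. Bright steel shaft, 30 mm in diameter, top edge chamfered 2.5 mm. The slot in its +x side is 11.2 mm wide, open outwards and at the top (mouth widened to 13.6 mm), its floor 9.9 mm from the axis, running the whole height.
- key_seat (a point): Where the key's centre must come to lie, 15.6 mm from the axis along the slot's +x, 65 mm above the table; axes as drive. Inside the collar the slot is a closed pocket 9.9 to 21.3 mm from the axis (22.9 at its mouth), 24 mm deep. Let go once its foot is a few mm in the pocket, the key drops the rest by its own weight; its top is then 6 mm below the shaft's top.
- key_block: Wooden block, fixed to the table, 140 mm along x, 45 mm along y, 34 mm high; origin at the centre of its underside, z up. Three 11.4 mm square holes in a row along x, at x = -45, 0 and 45 mm, 28 mm deep. The key, the short key and the dowel stand upright in them in any order.
- key_center (a point): Centre of the key: loose plain steel bar 10 x 10 mm, 58 mm long (both ends alike, sharp-edged), about 40 g, upright in a hole of the block, sticking out 30 mm, its sides parallel to the block's x and y. z along its length, x and y square to its sides.
- pulley_center (a point): Centre (on the axis, half-way up) of the loose toothed belt pulley, about 0.4 to 0.6 kg, 36 mm high, lying flat on the table: toothed rim 84 mm across below, 14 mm high; smooth round boss 56 mm in diameter above it, 22 mm high, to be gripped. z up. Fully home its underside rests on the collar and this point is 18 mm above shaft_foot.
- pulley_top (a point): Centre of the boss's top face, axes as pulley_center. Clamped in it is a dark bush with a through bore of 31.4 mm and one keyway 11.6 mm wide, out to 22.8 mm from the axis. Seen from above, the keyway is turned anticlockwise from this +x by 0.2 to 1.3 rad; just how far is not measured. See it, or find it by turning the pulley as it rests lightly on the key. The bush does not turn in the pulley.
- short_key_center (a point): Centre of a shorter square key, 10 x 10 x 44 mm, in another hole of the block: leave it.
- dowel_center (a point): Centre of a round steel dowel pin, 10 mm in diameter, 58 mm long, in another hole of the block: leave it.
- idler_center (a point): Centre of a plain aluminium idler wheel without teeth or keyway, 60 mm across, 22 mm high, lying flat: leave it.
Things that resemble listed ones, but are neither listed nor needed, are in the scene too. Leave any blue or purple look-alike of the part that bears pulley_center alone.

How it is judged:
On the way, in this order (a step that is already met when the one before it is completed fails the run):
1. the key stands home in the shaft slot, let go, while the pulley is still away from the shaft (horizontal distance between key_center and key_seat below 0.003 m and z of key_center in the frame of key_seat below 0.003 m and angle between the z axis of key_center and the z axis of key_seat, either way round below 0.07 rad and horizontal distance between pulley_center and shaft_foot above 0.06 m and contact force between the fingers and key below 0.2 N), for 0.2 s.
2. the pulley is fully home on the collar, over the key (z of pulley_center in the frame of shaft_foot below 0.0205 m and horizontal distance between pulley_center and shaft_foot below 0.003 m and angle between pulley_center's own z axis and vertical below 0.06 rad), for 0.2 s.
At the end, for the whole second after the job is handed in: The key stands in the slot and pocket within 3 mm of its seat sideways and not more than 3 mm above it, within 0.07 rad of upright; the pulley's centre is less than 20.5 mm above the collar's top and within 3 mm of the shaft axis, tilted less than 0.06 rad, at rest and let go (all of step 2 and horizontal distance between key_center and key_seat below 0.003 m and z of key_center in the frame of key_seat below 0.003 m and angle between the z axis of key_center and the z axis of key_seat, either way round below 0.07 rad and linear speed of pulley below 0.02 m/s); the robot touches nothing.
It fails at once if the pulley is pressed or dropped on the drive with more than 30 N (contact force between pulley and drive above 30 N).
It fails at once if the pulley is pressed or dropped on the key with more than 30 N (contact force between pulley and key above 30 N).
It fails at once if the short key, the dowel or the idler is moved by more than 30 mm (distance of any of short_key_center, dowel_center, idler_center from where it was at the start of the episode above 0.03 m).
It also fails if it takes over 72 s, if anything falls off the work surface, if the arm or the gripper's body presses on something with over 40 N, if the wrist force passes 120 N, or if a joint passes its speed limit or range.

### The arm

A 7-joint arm with a two-finger parallel gripper is mounted at the origin on the work surface. World frame = base frame: x ahead of the robot, y to its left, z up, the work surface at z = 0. Lengths are in m, angles in rad, forces in N, time in s.
With the tool pointing down it reaches from about 0.35 to 0.9 m from the base axis. Payload 7.2 kg.
Tool frame: the origin (TCP) lies midway between the tips of the shut fingers; the grasp point (between the pads) lies robot.grasp_offset behind it (robot.grasp_offset is the distance from the TCP to the grasp point, in m); z points along the fingers, y is the line along which they close (so a half turn about z gives the same grasp; the last joint's range is limited). The gripper opens to 85 mm and grips with 20 to 120 N. Pads are 22 mm wide; open, the fingers measure 114 mm over their backs; the gripper's body (76 mm by 85 mm) begins 54 mm behind the grasp point. The pads swing forward as they close: fully open they stand 13 mm farther back than shut.
Start: joints at [-1.405, 0.411, -0.013, 1.596, 0.006, 1.134, -0.082], TCP at [0.145, 0.608, 0.231] pointing down, gripper open.
Joint ranges: [-2.95, 2.95], [-0.29, 1.99], [-1.47, 1.44], [0.14, 2.54], [-1.03, 4.17], [0.13, 1.85], [-2.86, 2.86]. Speed limits (rad/s): [2.39, 2.39, 3.01, 3.01, 3.14, 3.14, 3.14].

### API

Orientations are given as a rotation vector (axis times angle).
In Python, from workcell import robot gives the robot as it stands.
- The arm moves only by the tool drive_tool, never from a script. Its argument "commands" is text: rows parted by semicolons, each of 7 numbers parted by spaces: the opening, from 0 (shut) to 1 (fully open), then the shift along the tool's x, y, z scaled (see below), then the turn, a rotation vector about the tool's x, y, z scaled (see below). In form: fingers tx ty tz rx ry rz; .... A call has 1 to 5 rows; each row is the pose to reach, as a shift and turn from the pose commanded when the call began, along the tool's axes at that moment; what a row does not reach only later rows make up. The controller multiplies each number of a shift by 20 cm and each number of a turn by 0.5 rad. A row lasts 1/10 s, in which the tool goes at most 50 mm and 8.59 degrees, less where a joint would pass 70% of its speed; a pose out of reach is approached as far as the arm can. A call with a number of a shift or a turn outside -1 to 1 is refused whole. A call with a gripper value outside its range is refused whole. The fingers move at their own pace and stop on an object; the grip force is fixed at half the most. Time passes only in rows, so rows that repeat a pose let the fingers close. It gives the time, the measured TCP pose, the force, the opening and the grip force at its end, in the units of the state.
- robot.get_obs(): the state, without advancing time (a new reading comes with each control period).
- robot.get_image(name): name is "scene" or "top" or "wrist"; returns a dict with "image" (420x560x3 uint8, blue, green, red), "range_z" (420x560 float32, m along the optical axis (not along the pixel's ray), 0 where there is no reading), "intrinsics" (3x3 intrinsics, pixels), "T" (4x4, takes a point from camera to world coordinates); the wrist camera has in their place "mount" (4x4, takes a point from camera to tool coordinates, whose origin is the TCP and whose axes are the flange's). Camera axes: x right, y down, z forward; pixel columns grow to the right and rows downward; lengths in m; the calibration is good to about 2 mm. A picture is of the moment at which its call begins: read the wrist's pose just before it.
- robot.hand_in(): hands the job in; it is judged then, once.
Trained networks look in a picture, given as the dict that the camera call returned (one of the last four; its "shot" number tells which), for a name from the list of things; names that differ only in an ending like _2 or _b are one class to them, and where a whole thing is asked for, a point or a joint stands for the part that bears it (a point fixed in the world has none). Each returns a list of dicts, best first, with "score" (0 to 1); they miss things now and then, are a little off and sometimes report something else, mostly with a low value. They report only what shows in the picture. A call takes as long as a camera call. They do not tell look-alikes from the thing itself.
- robot.cut_out(picture, name): "mask" (420x560 bool, what is visible of it) and "bbox" ([left, top, right, bottom] in pixels, round what is visible of it).
- robot.place_of(picture, name): "location" ([column, row] in pixels: a listed point, or the origin of a listed thing).
The state is a dict: "t": time; "q": joint angles; "joint_vel": joint speeds; "joint_efforts": joint torques, N m; "eef_pos": TCP position; "ee_rot": TCP orientation; "ft_force": force on the tool from outside, world axes, zero at the start; "moment": the same for the moment, N m; "finger_gap": finger opening in m; "grip_force": force on a finger pad.
Only numpy, scipy, OpenCV 4.12 (cv2) and the standard library are available. Lean on these libraries where they do the work, as an engineer would, in place of code of your own. Each camera call takes 0.05 s, during which the arm holds its last target. There are 200 camera calls.

## Working session

There is one attempt and no reset: what is moved stays moved. The work goes in short steps, Python scripts to look and compute and a tool call to move; the robot and the scene stay as the last step left them, time stands still between calls to the robot, and variables do not carry over. Pictures are saved under pics/ and viewed, at most 10 in all, crops included, and the job is handed in when it is done.

Besides the shell and the picture viewer there is one more tool, called after "Call:" as a command line: name --argument value ..., lists and objects as JSON in quotes. drive_tool: Moves the arm, as the interface text tells. Shifts and turns lie within -1 to 1; 1 stands for 20 cm of shift or 0.5 rad of turn. Its arguments: {"type":"object","properties":{"commands":{"type":"string"}},"required":["commands"]}

```bash
ls; mkdir -p pics
cat > h.py <<'E'
import numpy as np, cv2
from scipy.spatial.transform import Rotation as R
from workcell import robot
def T_of(p,o=None):
    if 'T' in p: return np.array(p['T'])
    T=np.eye(4);T[:3,:3]=R.from_rotvec(o['ee_rot']).as_matrix();T[:3,3]=o['eef_pos']
    return T@np.array(p['mount'])
def shot(name):
    o=robot.get_obs(); p=robot.get_image(name); return p,T_of(p,o)
def ray(p,T,px):
    d=T[:3,:3]@np.linalg.inv(p['intrinsics'])@np.array([px[0],px[1],1.]); return T[:3,3],d
def at_z(p,T,px,z):
    c,d=ray(p,T,px); return c+d*(z-c[2])/d[2]
def cloud(p,T):
    z=p['range_z'];v,u=np.indices(z.shape);K=np.array(p['intrinsics'])
    X=np.stack([(u-K[0,2])/K[0,0]*z,(v-K[1,2])/K[1,1]*z,z],-1)
    return X@T[:3,:3].T+T[:3,3]
def tri(obs):
    A=np.zeros((3,3));b=np.zeros(3)
    for c,d in obs:
        d=d/np.linalg.norm(d);P=np.eye(3)-np.outer(d,d);A+=P;b+=P@c
    return np.linalg.solve(A,b)
E
python3 - <<'E'
from h import *
np.set_printoptions(precision=4,suppress=True)
names="drive shaft_foot shaft_top key_seat key_block key_center pulley_center pulley_top short_key_center dowel_center idler_center".split()
o=robot.get_obs();print(o, getattr(robot,'grasp_offset',None))
ims=[];res={}
for cam in("scene","top"):
    p,T=shot(cam);ims.append(p['image']);C=cloud(p,T);print(cam,T[:3,3])
    for n in names:
        for r in robot.place_of(p,n)[:4]:
            x=r['location'];i=np.clip(np.round(x).astype(int),0,[559,419])
            print(n,round(r['score'],2),np.array(x).round(1),C[i[1],i[0]])
            res.setdefault(n,{}).setdefault(cam,ray(p,T,x))
for n in res:
    if len(res[n])==2: print('TRI',n,tri(res[n].values()))
cv2.imwrite('pics/scene.png',ims[0]);cv2.imwrite('pics/top.png',ims[1])
E
```

```text
pics
{'t': 0.0, 'q': array([-1.4052,  0.4119, -0.0127,  1.597 ,  0.0056,  1.1343, -0.0822]), 'joint_vel': array([-0.0007,  0.0003, -0.0015,  0.0014,  0.0011,  0.0001,  0.0013]), 'joint_efforts': array([ -0.0002, -60.0602,   0.6824, -29.9403,   0.0139,   0.0104,
        -0.    ]), 'eef_pos': array([0.1447, 0.6075, 0.2305]), 'ee_rot': array([-0.3664, -3.1201,  0.0025]), 'ft_force': array([ 0.5744, -0.2578,  0.3176]), 'moment': array([-0.0153, -0.0211, -0.0076]), 'grip_force': 0.0, 'finger_gap': 0.0853961699798451} 0.0187
scene [ 0.9568 -0.322   0.7822]
drive 0.97 [284.  240.6] [ 0.6239 -0.0053  0.0477]
shaft_foot 0.82 [285.6 227.3] [0.6149 0.0063 0.0822]
shaft_foot 0.4 [167.1 291.2] [ 0.5589 -0.2669  0.0337]
shaft_top 0.83 [291.6 217.4] [0.6126 0.0242 0.1017]
key_seat 0.69 [289.6 233.9] [0.6246 0.0109 0.0616]
key_block 0.83 [167.5 291.7] [ 0.5634 -0.2666  0.0361]
key_center 0.63 [164.3 285.6] [ 0.5457 -0.2662  0.0347]
pulley_center 0.95 [330.  167.6] [0.5088 0.2563 0.0129]
pulley_center 0.65 [353.5 146. ] [0.5057 0.3466 0.0383]
pulley_center 0.61 [283.7 176. ] [0.4686 0.1264 0.0359]
pu
[... 1033 characters left out ...]
220.  257.2] [ 0.4607  0.1466 -0.001 ]
pulley_top 0.56 [178.8 219.8] [0.5251 0.2561 0.0002]
short_key_center 0.35 [418.1 274.4] [ 0.5007 -0.2792  0.0347]
dowel_center 0.61 [413.5 236.3] [ 0.5802 -0.2625  0.0329]
idler_center 0.88 [183.3 146.3] [0.7002 0.2896 0.0002]
TRI drive [0.604  0.0085 0.0096]
TRI shaft_foot [0.6104 0.0125 0.0709]
TRI shaft_top [0.6143 0.018  0.1067]
TRI key_seat [0.6201 0.0139 0.0536]
TRI key_block [ 0.5383 -0.2655 -0.007 ]
TRI key_center [ 0.5424 -0.2661  0.031 ]
TRI pulley_center [0.5221 0.2422 0.0361]
TRI pulley_top [0.4622 0.2529 0.0561]
TRI short_key_center [ 0.5016 -0.2794  0.0285]
TRI dowel_center [ 0.5776 -0.2547  0.0473]
TRI idler_center [0.6891 0.2777 0.0293]
```

View pics/scene.png

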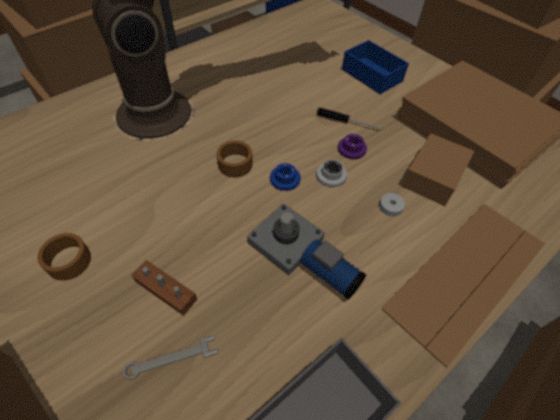

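View pics/top.png

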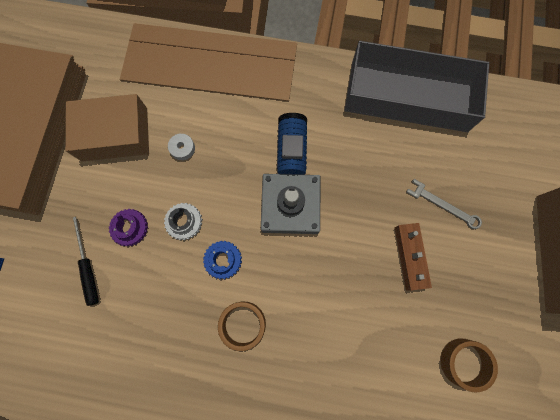

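The scene shows a white/silver toothed pulley at scene (332,172) and top (182,221), with blue (285,176) and purple (352,146) look-alikes next to it. The plain idler is at (392,204), the drive at (287,232) with its motor toward world +x, and the key block with three pins at (146,271), (160,281) and (177,291). I choose the silver pulley, and I'll look at it with the wrist camera on the way to the block.

```bash
cat >> h.py <<'E'
def goto(pos,yaw=None,o=None):
    "print shift numbers from measured pose to world pos with tool down; yaw = world angle of tool x axis"
    o=o or robot.get_obs();M=R.from_rotvec(o['ee_rot']);d=M.inv().apply(np.array(pos)-o['eef_pos'])/0.2
    s="shift %s"%d.round(3)
    x=M.as_matrix()[:,0];y0=np.arctan2(x[1],x[0]);s+=" yaw now %.4f"%y0
    if yaw is None: yaw=y0
    W=np.array([[np.cos(yaw),np.sin(yaw),0],[np.sin(yaw),-np.cos(yaw),0],[0,0,-1]])
    s+=" turn %s"%((M.inv()*R.from_matrix(W)).as_rotvec()/0.5).round(4)
    print(s,"from",o['eef_pos'].round(4),"gap %.4f"%o['finger_gap'],"F",o['ft_force'].round(2),"t %.2f"%o['t'])
E
python3 - <<'E'
from h import *
np.set_printoptions(precision=4,suppress=True)
p,T=shot('wrist');print(p['mount'],p['intrinsics'])
o=robot.get_obs();print(R.from_rotvec(o['ee_rot']).as_matrix())
p,T=shot('top');print(T,p['intrinsics']);C=cloud(p,T)
# masks
for n in ['key_block','drive','pulley_center','idler_center']:
    for r in robot.cut_out(p,n)[:3]:
        m=r['mask'];X=C[m];X=X[X[:,2]>0.005];print(n,round(r['score'],2),r['bbox'],np.median(X,0),X[:,:2].min(0),X[:,:2].max(0),np.percentile(X[:,2],[10,50,90,99]), cv2.minAreaRect((X[:,:2]*1000).astype(np.float32)))
goto([0.45,0.255,0.25]);goto([0.5,0.0,0.25])
E
```

```text
[[-0.0009 -0.9479 -0.3184  0.0814]
 [ 1.     -0.001  -0.      0.0003]
 [-0.0003 -0.3184  0.9479 -0.1425]
 [ 0.      0.      0.      1.    ]] [[361.6487   0.     279.2331]
 [  0.     361.6487 205.2017]
 [  0.       0.       1.    ]]
[[-0.9728  0.2316 -0.    ]
 [ 0.2316  0.9728  0.    ]
 [ 0.      0.     -1.    ]]
[[ 0.1836 -0.9594  0.2141  0.4127]
 [-0.983  -0.1796  0.038  -0.0001]
 [ 0.002  -0.2174 -0.9761  0.8599]
 [ 0.      0.      0.      1.    ]] [[384.3744   0.     281.5644]
 [  0.     384.3744 205.4329]
 [  0.       0.       1.    ]]
key_block 0.85 [394.4, 221.0, 432.6, 290.3] [ 0.5338 -0.2636  0.034 ] [ 0.4127 -0.3096] [ 0.6102 -0.0001] [0.0217 0.034  0.0364 0.0644] ((499.117919921875, -139.09031677246094), (139.88360595703125, 316.0937805175781), 16.861631393432617)
drive 0.79 [263.1, 116.3, 321.5, 235.9] [0.6321 0.0237 0.0381] [ 0.4127 -0.0574] [0.8032 0.0864] [0.0343 0.0381 0.0792 0.1009] ((607.6466064453125, 15.625968933105469), (389.7735290527344, 128.17103576660156), 9.31130313873291)
pulley_center 0.95 [110.9, 209.6, 146.9, 245.4] [0.4853 0.3528 0.0161] [ 0.4127 -0.0001
[... 645 characters left out ...]
196.2, 160.2] [0.6923 0.2873 0.021 ] [ 0.4127 -0.0001] [0.7235 0.318 ] [0.0152 0.021  0.0231 0.0246] ((554.6843872070312, 164.64517211914062), (431.2625427246094, 58.423194885253906), 41.78219985961914)
idler_center 0.33 [262.2, 112.3, 320.8, 236.6] [0.6317 0.024  0.0381] [ 0.4127 -0.0578] [0.8053 0.0866] [0.0343 0.0381 0.0791 0.1008] ((608.1790771484375, 15.713279724121094), (390.8526916503906, 128.17103576660156), 9.311304092407227)
shift [-1.893 -1.363 -0.094] yaw now 2.9078 turn [-0. -0.  0.] from [0.1448 0.608  0.2313] gap 0.0853 F [ 0.5  -0.44  0.24] t 1.50
shift [-2.432 -2.546 -0.094] yaw now 2.9078 turn [-0. -0.  0.] from [0.1448 0.608  0.2313] gap 0.0853 F [ 0.5  -0.44  0.24] t 1.50
```

Call:
drive_tool --commands "1 -0.75 -0.44 0.05 0 0 0;1 -0.75 -0.44 0.05 0 0 0;1 -0.75 -0.44 0.05 0 0 0;1 -0.75 -0.44 0.05 0 0 0"

```text
t: 1.9
eef_pos: [0.2742, 0.4839, 0.2213]
ee_rot: [0.374, 3.118, -0.002]
ft_force: [-0.2, -0.3, 0.2]
finger_gap: 0.0854
grip_force: 0.0
```

Call:
drive_tool --commands "1 -0.75 -0.44 0.05 0 0 0;1 -0.75 -0.44 0.05 0 0 0;1 -0.75 -0.44 0.05 0 0 0;1 -0.75 -0.44 0.05 0 0 0"

```text
t: 2.3
eef_pos: [0.3994, 0.3631, 0.2114]
ee_rot: [0.374, 3.118, -0.001]
ft_force: [-0.1, 0.0, 0.0]
finger_gap: 0.0854
grip_force: 0.0
```

Call:
drive_tool --commands "1 -0.75 -0.45 0.05 0 0 0;1 -0.75 -0.45 0.05 0 0 0;1 -0.75 -0.45 0.05 0 0 0;1 -0.75 -0.45 0.05 0 0 0;1 -0.75 -0.45 0.05 0 0 0"

```text
t: 2.8
eef_pos: [0.5239, 0.2404, 0.2011]
ee_rot: [0.377, 3.117, -0.003]
ft_force: [0.8, -0.0, -0.8]
finger_gap: 0.0855
grip_force: 0.0
```

Run:
```python
from h import *
np.set_printoptions(precision=4,suppress=True)
p,T=shot('wrist');cv2.imwrite('pics/w1.png',p['image']);C=cloud(p,T)
np.savez('w1.npz',C=C,im=p['image'],T=T,K=p['intrinsics'])
for n in ['pulley_center','pulley_top']:
  for r in robot.place_of(p,n)[:3]: print(n,r['score'],r['location'],at_z(p,T,r['location'],.018 if 'cen' in n else .036))
goto([0.54,-0.2655,0.2],2.9078)
```

```text
pulley_center 0.78 [406.7, 103.7] [0.4876 0.3633 0.018 ]
pulley_center 0.65 [151.8, 129.1] [0.4552 0.1409 0.018 ]
pulley_center 0.64 [288.5, 177.5] [0.5272 0.2485 0.018 ]
pulley_top 0.97 [286.8, 182.2] [0.5264 0.2467 0.036 ]
pulley_top 0.89 [415.5, 104.5] [0.4876 0.3645 0.036 ]
pulley_top 0.84 [143.0, 132.3] [0.4553 0.1394 0.036 ]
shift [-0.686 -2.465  0.005] yaw now 2.9085 turn [ 0.0008 -0.0015  0.0014] from [0.5203 0.2458 0.2012] gap 0.0858 F [-1.03  0.32  0.27] t 2.95
```

View pics/w1.png

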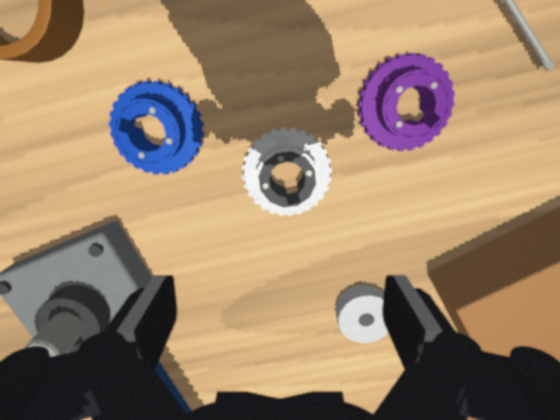

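The silver pulley is in the wrist view at (287,176), blue at (155,127), purple at (407,102), idler at (363,312). Next I rectify the silver pulley's top to read the keyway direction.

```bash
cat > rect.py <<'E'
from h import *
def rect(im,K,T,c,z,half,n=500):
    "top-down view on plane z: right=+x, up=+y"
    w=np.array([[c[0]-half,c[1]+half,z],[c[0]+half,c[1]+half,z],[c[0]+half,c[1]-half,z],[c[0]-half,c[1]-half,z]])
    q=(w-T[:3,3])@T[:3,:3];q=q@np.array(K).T;q=(q[:,:2]/q[:,2:]).astype(np.float32)
    H=cv2.getPerspectiveTransform(q,np.array([[0,0],[n,0],[n,n],[0,n]],np.float32))
    return cv2.warpPerspective(im,H,(n,n),flags=cv2.INTER_CUBIC)
E
python3 - <<'E'
from rect import *
np.set_printoptions(precision=4,suppress=True)
d=np.load('w1.npz');C=d['C']
m=(np.hypot(C[...,0]-.5235,C[...,1]-.246)<.06)
X=C[m];
for lo,hi in((.009,.02),(.03,.045)):
    Y=X[(X[:,2]>lo)&(X[:,2]<hi)];(c,r)=cv2.minEnclosingCircle((Y[:,:2]*1000).astype(np.float32));print(c,r,np.median(Y[:,2]))
img=rect(d['im'],d['K'],d['T'],(.5235,.246),.036,.05)
cv2.imwrite('pics/w1r.png',img)
E
```

```text
(524.6151123046875, 247.44102478027344) 42.19937515258789 0.013963428977962017
(524.3961791992188, 247.57540893554688) 28.025259017944336 0.03601470449661112
```

View pics/w1r.png

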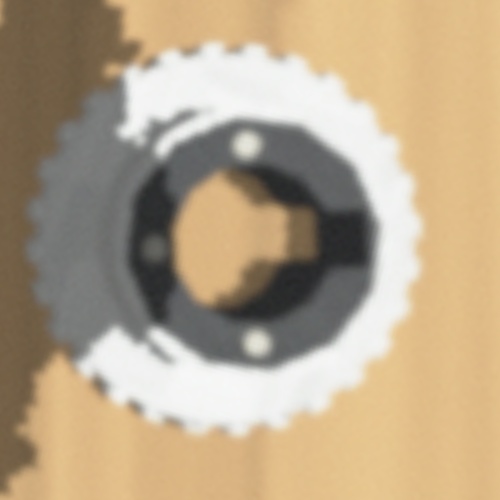

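Call:
drive_tool --commands "1 -0.23 -0.82 0 0 0 0;1 -0.23 -0.82 0 0 0 0;1 -0.23 -0.82 0 0 0 0;1 -0.23 -0.82 0 0 0 0"

```text
t: 3.35
eef_pos: [0.5271, 0.0712, 0.2018]
ee_rot: [0.37, 3.119, -0.001]
ft_force: [0.5, -0.3, -0.4]
finger_gap: 0.0854
grip_force: 0.0
```

Call:
drive_tool --commands "1 -0.23 -0.82 0 0 0 0;1 -0.23 -0.82 0 0 0 0;1 -0.23 -0.82 0 0 0 0;1 -0.23 -0.82 0 0 0 0"

```text
t: 3.75
eef_pos: [0.534, -0.099, 0.2018]
ee_rot: [0.37, 3.119, -0.002]
ft_force: [-0.4, -1.3, -0.0]
finger_gap: 0.085
grip_force: 0.0
```

Call:
drive_tool --commands "1 -0.23 -0.82 0 0 0 0;1 -0.23 -0.82 0 0 0 0;1 -0.23 -0.82 0 0 0 0;1 -0.23 -0.82 0 0 0 0;1 -0.23 -0.82 0 0 0 0"

```text
t: 4.25
eef_pos: [0.5408, -0.268, 0.2013]
ee_rot: [0.371, 3.119, -0.002]
ft_force: [-0.2, 1.3, -0.1]
finger_gap: 0.0857
grip_force: 0.0
```

Run:
```python
from rect import *
np.set_printoptions(precision=4,suppress=True)
p,T=shot('wrist');cv2.imwrite('pics/w2.png',p['image']);C=cloud(p,T)
np.savez('w2.npz',C=C,im=p['image'],T=T,K=p['intrinsics'])
for n in ['key_center','short_key_center','dowel_center']:
  for r in robot.place_of(p,n)[:3]: print(n,r['score'],r['location'],at_z(p,T,r['location'],.035))
m=(C[...,2]>.028)&(C[...,2]<.04)&(np.hypot(C[...,0]-.54,C[...,1]+.266)<.12)
print(cv2.minAreaRect((C[m][:,:2]*1000).astype(np.float32)), np.median(C[m],0))
m=(C[...,2]>.043)&(C[...,2]<.075)&(np.hypot(C[...,0]-.54,C[...,1]+.266)<.08)
n,l,s,ce=cv2.connectedComponentsWithStats(m.astype(np.uint8))
for i in range(1,n):
    X=C[l==i]
    if len(X)>15:
        zt=np.percentile(X[:,2],95);Y=X[X[:,2]>zt-.004]
        print(ce[i],len(X),'ztop',zt,Y.mean(0),len(Y),Y.min(0),Y.max(0))
goto([0.54,-0.2655,0.2],2.9078)
```

```text
key_center 0.75 [279.4, 175.3] [ 0.5358 -0.2666  0.035 ]
short_key_center 0.46 [254.2, 131.4] [ 0.4938 -0.2783  0.035 ]
dowel_center 0.8 [308.3, 216.1] [ 0.579 -0.25   0.035]
((539.151123046875, -265.7578125), (140.51364135742188, 45.22058868408203), 17.173818588256836) [ 0.5303 -0.2667  0.0341]
[252.9882 135.8876] 169 ztop 0.05106332615825907 [ 0.4957 -0.2788  0.05  ] 161 [ 0.4899 -0.2847  0.0472] [ 0.5016 -0.2728  0.0519]
[281.1129 184.3185] 248 ztop 0.06483642213627935 [ 0.5384 -0.2658  0.0639] 163 [ 0.5327 -0.2718  0.0609] [ 0.545  -0.2599  0.0656]
[307.715 227.65 ] 200 ztop 0.06489876017314404 [ 0.5813 -0.2525  0.0639] 117 [ 0.577  -0.2573  0.0609] [ 0.5866 -0.2478  0.0655]
shift [ 0.006 -0.015  0.006] yaw now 2.9113 turn [ 0.0029 -0.0007  0.007 ] from [ 0.5419 -0.2628  0.2011] gap 0.0854 F [ 1.31 -0.3  -0.27] t 4.45
```

View pics/w2.png

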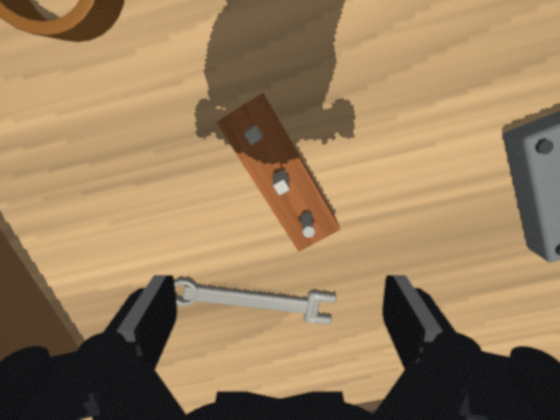

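The rectified crop shows the keyway pointing to the right, so its world yaw is about +0.05 rad. In the block view:
- **Dowel:** the round pin at (308,231).
- **Long square key:** the middle pin at (281,185), top at 64 mm.
- **Short key:** the shaded pin at (253,134), top at 50 mm.

The middle pin is the one I want.

Run:
```python
from rect import *
np.set_printoptions(precision=4,suppress=True)
for cam in('top','scene'):
    p,T=shot(cam);C=cloud(p,T)
    near=np.hypot(C[...,0]-.61,C[...,1]-.012)<.11
    m=(C[...,2]>.031)&(C[...,2]<.041)&near&(C[...,0]<.672)
    X=C[m];print(cam,'block',cv2.minAreaRect((X[:,:2]*1000).astype(np.float32)),np.median(X[:,2]))
    m=(C[...,2]>.095)&(C[...,2]<.105)&near
    X=C[m];print('shaft',cv2.minEnclosingCircle((X[:,:2]*1000).astype(np.float32)),len(X),X.mean(0))
    m=(C[...,2]>.056)&(C[...,2]<.064)&near&(np.hypot(C[...,0]-.61,C[...,1]-.012)<.045)
    X=C[m];print('collar',cv2.minEnclosingCircle((X[:,:2]*1000).astype(np.float32)),len(X))
    m=(C[...,2]>.07)&(C[...,2]<.09)&(np.hypot(C[...,0]-.75,C[...,1]-.02)<.09)&(C[...,0]>.68)
    X=C[m];print('motor',X.mean(0),cv2.minAreaRect((X[:,:2]*1000).astype(np.float32)))
    cv2.imwrite('pics/sh_%s.png'%cam,rect(p['image'],p['intrinsics'],T,(.61,.012),.1,.04,300))
goto([0.5388,-0.2658,0.10],0.30+np.pi)
```

```text
top block ((608.6824951171875, 15.674949645996094), (137.56748962402344, 127.99794006347656), 9.446632385253906) 0.035849311965432396
shaft ((604.771240234375, 14.287646293640137), 14.819169998168945) 151 [0.6034 0.0141 0.0996]
collar ((605.3392333984375, 14.35143756866455), 29.960081100463867) 394
motor [0.7169 0.0322 0.0794] ((713.6311645507812, 31.46186065673828), (59.40666961669922, 43.41167068481445), 10.529332160949707)
scene block ((604.7215576171875, 14.999725341796875), (129.81832885742188, 130.3461456298828), 9.02225399017334) 0.0369186897698181
shaft ((604.9240112304688, 14.692291259765625), 15.034859657287598) 124 [0.6051 0.0141 0.1004]
collar ((603.9920043945312, 14.950722694396973), 30.655170440673828) 297
motor [0.7205 0.031  0.0797] ((740.3875732421875, 37.309051513671875), (118.26923370361328, 45.84463119506836), 10.505066871643066)
shift [ 0.012 -0.016  0.507] yaw now 2.9109 turn [ 0.0019  0.0006 -1.0614] from [ 0.5419 -0.2633  0.2013] gap 0.0853 F [ 0.09 -0.05 -0.46] t 4.55
```

Call:
drive_tool --commands "0.5 0.01 -0.015 0.5 0 0 -0.3;0.5 0.01 -0.015 0.5 0 0 -0.6;0.5 0.01 -0.015 0.5 0 0 -0.86;0.5 0.01 -0.015 0.5 0 0 -1;0.5 0.01 -0.015 0.5 0 0 -1"

```text
t: 5.05
eef_pos: [0.5388, -0.2669, 0.101]
ee_rot: [0.421, -3.113, -0.001]
ft_force: [0.4, 0.2, -0.3]
finger_gap: 0.0427
grip_force: 0.0
```

Run:
```python
from rect import *
np.set_printoptions(precision=4,suppress=True)
p,T=shot('wrist');C=cloud(p,T);cv2.imwrite('pics/w3.png',p['image'])
m=(C[...,2]>.028)&(C[...,2]<.04)&(np.hypot(C[...,0]-.54,C[...,1]+.266)<.12)
if m.any(): print(cv2.minAreaRect((C[m][:,:2]*1000).astype(np.float32)))
m=(C[...,2]>.056)&(C[...,2]<.07)&(np.hypot(C[...,0]-.54,C[...,1]+.266)<.03)
X=C[m];print(len(X),X.mean(0),X.min(0),X.max(0))
for r in robot.place_of(p,'key_center')[:3]: print(r['score'],r['location'],at_z(p,T,r['location'],.035))
goto([0.5388,-0.2658,0.049],0.30+np.pi)
```

```text
((538.9874267578125, -265.69036865234375), (140.76356506347656, 45.21876907348633), 17.175142288208008)
415 [ 0.5374 -0.2662  0.0631] [ 0.5323 -0.2719  0.056 ] [ 0.5444 -0.26    0.0657]
0.78 [280.3, 223.5] [ 0.5393 -0.266   0.035 ]
shift [-0.001  0.008  0.263] yaw now -2.8765 turn [-0.0001  0.0015 -0.0699] from [ 0.5391 -0.2673  0.1016] gap 0.0431 F [ 0.27 -0.42  0.23] t 5.15
```

View pics/w3.png

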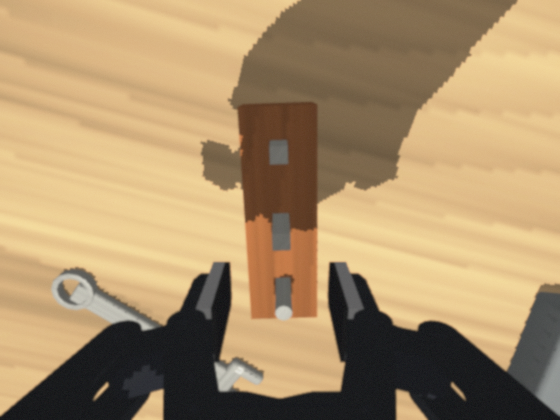

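The long key is at (281,230), midway between the fingers, with the dowel at (284,300) and the short key at (279,152).

Call:
drive_tool --commands "0.5 0 0.006 0.12 0 0 -0.07;0.5 0 0.006 0.263 0 0 -0.07;0.5 0 0.006 0.263 0 0 -0.07"

```text
t: 5.45
eef_pos: [0.5364, -0.2653, 0.0461]
ee_rot: [0.469, -3.102, -0.004]
ft_force: [-0.3, 0.1, 0.3]
finger_gap: 0.0426
grip_force: 0.0
```

Call:
drive_tool --commands "0 0 0 0 0 0 0;0 0 0 0 0 0 0;0 0 0 0 0 0 0;0 0 0 0 0 0 0;0 0 0 0 0 0 0"

```text
t: 5.95
eef_pos: [0.5393, -0.2671, 0.0503]
ee_rot: [-0.471, 3.104, -0.001]
ft_force: [-1.1, 1.5, 5.9]
finger_gap: 0.0076
grip_force: 59.0
```

Call:
drive_tool --commands "0 0 0 -0.1 0 0 0;0 0 0 -0.2 0 0 0;0 0 0 -0.4 0 0 0;0 0 0 -0.6 0 0 0;0 0 0 -0.65 0 0 0"

```text
t: 6.45
eef_pos: [0.5404, -0.2683, 0.184]
ee_rot: [-0.469, 3.099, -0.006]
ft_force: [0.3, 0.5, -0.3]
finger_gap: 0.0078
grip_force: 58.9
```

Run:
```python
from rect import *
np.set_printoptions(precision=4,suppress=True)
p,T=shot('wrist');cv2.imwrite('pics/w4.png',p['image'])
M=np.array(p['mount']);C=cloud(p,M)
m=(abs(C[...,0])<.03)&(abs(C[...,1])<.012)&(C[...,2]>-.03)&(C[...,2]<.06)
X=C[m];print(len(X),X.mean(0),X.min(0),X.max(0))
for lo in np.arange(-.02,.06,.01):
    Y=X[(X[:,2]>lo)&(X[:,2]<lo+.01)]
    if len(Y): print(round(lo,3),len(Y),np.percentile(Y,[2,98],axis=0)[:,:2].ravel(),np.median(Y,0))
c=np.array([0.6048,.0145]);u=np.array([np.cos(.165),np.sin(.165)])
goto([*(c+u*.0162),.17],np.pi/2+.165)
goto([*(c+u*.0162),.17],-np.pi/2+.165)
print(robot.get_obs()['q'])
```

```text
2879 [ 0.0063  0.0001 -0.007 ] [-0.0117 -0.012  -0.03  ] [0.0113 0.0119 0.0446]
-0.02 994 [-0.0074 -0.0113  0.0109  0.0113] [ 0.0053 -0.0001 -0.0138]
-0.01 464 [ 0.0046 -0.0111  0.0109  0.0105] [ 0.0075 -0.0001 -0.0067]
0.0 192 [ 0.0046 -0.0039  0.0057  0.0046] [0.0051 0.0004 0.0051]
0.01 192 [ 0.0045 -0.0044  0.0057  0.0052] [0.0052 0.0004 0.0147]
0.02 160 [ 0.0047 -0.0042  0.0057  0.0055] [0.0052 0.0009 0.025 ]
0.03 140 [ 0.0047 -0.0038  0.0057  0.0057] [0.0052 0.0009 0.0346]
0.04 45 [ 0.0047 -0.004   0.0055  0.0054] [0.0051 0.0004 0.042 ]
shift [-0.807  1.243  0.067] yaw now -2.8410 turn [0.0036 0.0168 3.4128] from [ 0.5402 -0.2681  0.1836] gap 0.0079 F [ 0.56  0.01 -0.02] t 6.50
shift [-0.807  1.243  0.067] yaw now -2.8410 turn [-0.0161  0.0034 -2.8703] from [ 0.5402 -0.2681  0.1836] gap 0.0079 F [ 0.56  0.01 -0.02] t 6.50
[ 0.1903  0.4171  0.2555  1.7273 -0.1223  1.0051  2.3611]
```

View pics/w4.png

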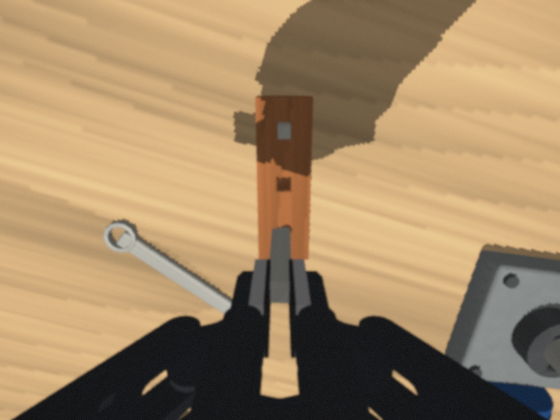

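The key hangs upright in the fingers, from (281,235) to (281,300). The middle hole at (284,184) is empty. Now I carry it to the shaft.

Call:
drive_tool --commands "0 -0.1 0.15 0 0 0 0.29;0 -0.2 0.3 0 0 0 0.58;0 -0.3 0.4 0 0 0 0.87;0 -0.3 0.4 0 0 0 1"

```text
t: 6.9
eef_pos: [0.5734, -0.167, 0.1774]
ee_rot: [-0.31, -3.125, -0.004]
ft_force: [0.6, 0.3, -0.5]
finger_gap: 0.008
grip_force: 58.9
```

Call:
drive_tool --commands "0 -0.01 0.15 0 0 0 0.29;0 -0.02 0.3 0 0 0 0.58;0 -0.02 0.49 0 0 0 0.87;0 -0.02 0.49 0 0 0 1"

```text
t: 7.3
eef_pos: [0.5957, -0.0702, 0.1771]
ee_rot: [-1.071, -2.951, -0.004]
ft_force: [-0.0, 0.7, -0.4]
finger_gap: 0.0081
grip_force: 59.0
```

Call:
drive_tool --commands "0 0.07 0.15 0 0 0 0.29;0 0.15 0.3 0 0 0 0.58;0 0.2 0.4 0 0 0 0.87;0 0.22 0.44 0 0 0 1;0 0.22 0.44 0 0 0 1"

```text
t: 7.8
eef_pos: [0.6177, 0.0206, 0.1773]
ee_rot: [-1.768, -2.595, 0.001]
ft_force: [0.0, -1.0, -0.9]
finger_gap: 0.0082
grip_force: 59.0
```

```bash
cat > look.py <<'E'
from rect import *
np.set_printoptions(precision=4,suppress=True)
import sys
p,T=shot('wrist');cv2.imwrite('pics/%s.png'%sys.argv[1],p['image']);C=cloud(p,T)
np.savez(sys.argv[1]+'.npz',C=C,im=p['image'],T=T,K=p['intrinsics'])
near=np.hypot(C[...,0]-.605,C[...,1]-.0145)<.04
for lo,hi in((.097,.103),(.057,.063)):
    X=C[near&(C[...,2]>lo)&(C[...,2]<hi)]
    if len(X): print(lo,len(X),cv2.minEnclosingCircle((X[:,:2]*1000).astype(np.float32)))
Ct=cloud(p,np.array(p['mount']))
m=(abs(Ct[...,0])<.012)&(abs(Ct[...,1])<.009)&(Ct[...,2]>.002)&(Ct[...,2]<.046)
print('key in tool',np.percentile(Ct[m],[3,50,97],axis=0) if m.any() else None)
E
cat > c.py <<'E'
import numpy as np
YAW=.165;C0=np.array([.6048,.0145]);U=np.array([np.cos(YAW),np.sin(YAW)]);V=np.array([-U[1],U[0]])
E
python3 look.py w5; python3 -c "
from h import *;from c import *
goto([*(C0+U*.0162),.17],np.pi/2+.165)"
```

```text
0.097 1400 ((605.75390625, 16.23019027709961), 15.213768005371094)
0.057 2647 ((606.2213134765625, 15.96401596069336), 30.132211685180664)
key in tool [[ 0.0052 -0.0036  0.0032]
 [ 0.0057  0.0009  0.0201]
 [ 0.0062  0.0056  0.0416]]
shift [-0.014  0.012  0.038] yaw now 1.9459 turn [-0.0033  0.0005  0.4202] from [0.6175 0.0188 0.1776] gap 0.0079 F [-0.46 -1.1  -0.5 ] t 7.85
```

View pics/w5.png

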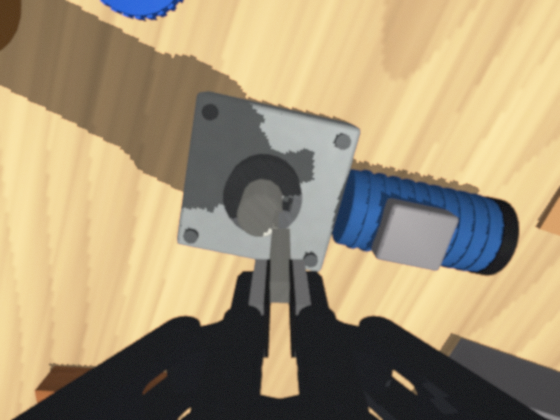

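The slot shows dark at (287,203) on the shaft's motor side. The key's foot is in front of it at (281,235).

```bash
sed -i 's/C0=.*\]);U/C0=np.array([.6052,.0152]);U/' c.py; python3 -c "
from h import *;from c import *
goto([*(C0+U*.0168),.155],np.pi/2+.165)"
```

```text
shift [-0.012  0.019  0.113] yaw now 1.9459 turn [-0.0033  0.0005  0.4202] from [0.6175 0.0188 0.1776] gap 0.0079 F [-0.46 -1.1  -0.5 ] t 7.85
```

Call:
drive_tool --commands "0 -0.012 0.019 0.05 0 0 0.21;0 -0.012 0.019 0.11 0 0 0.42;0 -0.012 0.019 0.113 0 0 0.42;0 -0.012 0.019 0.113 0 0 0.42"

```text
t: 8.25
eef_pos: [0.622, 0.0162, 0.1558]
ee_rot: [-2.031, -2.396, 0.002]
ft_force: [1.0, 0.2, -0.7]
finger_gap: 0.0077
grip_force: 59.0
```

```bash
python3 look.py w6; python3 -c "
from h import *;from c import *
d=np.load('w6.npz');im=rect=None
from rect import rect
a=rect(d['im'],d['K'],d['T'],C0+U*.005,.1,.03,400)
b=cv2.resize(d['im'][150:320,180:380],(400,340),interpolation=cv2.INTER_CUBIC)
o=np.zeros((400,800,3),np.uint8);o[:,:400]=a;o[:340,400:]=b;cv2.imwrite('pics/w6r.png',o)
goto([*(C0+U*.0168),.155],np.pi/2+.165)"
```

```text
0.097 1670 ((606.08251953125, 16.152589797973633), 15.131220817565918)
0.057 2954 ((606.105712890625, 16.116926193237305), 30.07647132873535)
key in tool [[ 0.0053 -0.0037  0.0029]
 [ 0.0058  0.0008  0.0199]
 [ 0.0063  0.0056  0.042 ]]
shift [ 0.008 -0.002  0.007] yaw now 1.7353 turn [-0.      0.0005 -0.0011] from [0.6223 0.0165 0.1563] gap 0.0076 F [ 0.52  0.07 -0.58] t 8.30
```

View pics/w6r.png

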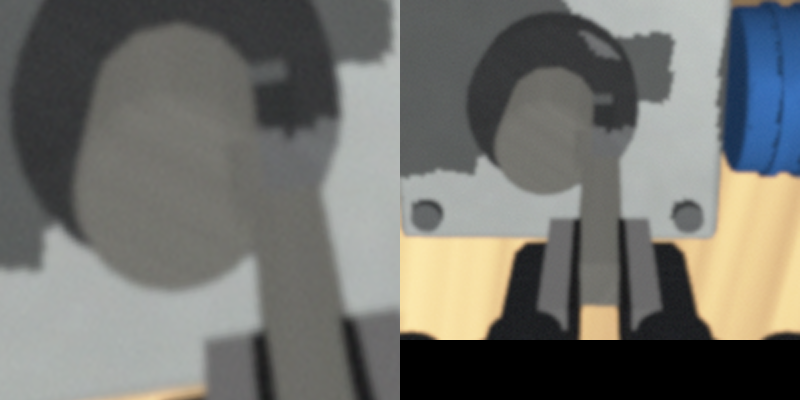

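Call:
drive_tool --commands "0 0.008 -0.002 0 0 0 0;0 0.008 -0.002 0.03 0 0 0;0 0.008 -0.002 0.06 0 0 0;0 0.008 -0.002 0.1 0 0 0;0 0.008 -0.002 0.1 0 0 0"

```text
t: 8.8
eef_pos: [0.6211, 0.0187, 0.1347]
ee_rot: [-2.034, -2.393, 0.003]
ft_force: [0.3, -2.0, -1.0]
finger_gap: 0.0078
grip_force: 58.9
```

```bash
python3 -c "
from h import *;from c import *
goto([*(C0+U*.0168),.135],np.pi/2+.165)"
```

```text
shift [-0.004  0.003 -0.002] yaw now 1.7330 turn [-0.0038  0.0008 -0.0057] from [0.6211 0.0187 0.1347] gap 0.0078 F [ 0.25 -1.97 -1.01] t 8.80
```

Call:
drive_tool --commands "0 -0.003 0 0 0 0 0;0 -0.003 0 0.04 0 0 0;0 -0.003 0 0.08 0 0 0;0 -0.003 0 0.12 0 0 0;0 -0.003 0 0.12 0 0 0"

```text
t: 9.3
eef_pos: [0.621, 0.0183, 0.1105]
ee_rot: [-2.034, -2.393, 0.003]
ft_force: [-0.4, -0.9, -0.2]
finger_gap: 0.0079
grip_force: 58.9
```

```bash
python3 -c "
from h import *;from c import *
goto([*(C0+U*.0168),.135],np.pi/2+.165)"
```

```text
shift [-0.002  0.003 -0.122] yaw now 1.7328 turn [-0.0044  0.0002 -0.006 ] from [0.621  0.0183 0.1105] gap 0.0079 F [-0.42 -0.93 -0.22] t 9.30
```

Call:
drive_tool --commands "0 0 -0.004 0 0 0 0;0 0 -0.008 0 0 0 0;0 0 -0.012 0 0 0 0;0 0 -0.012 0 0 0 0"

```text
t: 9.7
eef_pos: [0.6197, 0.018, 0.1124]
ee_rot: [2.034, 2.394, 0.001]
ft_force: [1.2, -0.0, -0.2]
finger_gap: 0.008
grip_force: 58.9
```

```bash
python3 -c "
from h import *;from c import *
goto([*(C0+U*.0156),.107],np.pi/2+.165)"
```

```text
shift [-0.002  0.004  0.027] yaw now 1.7329 turn [ 0.0017 -0.0002 -0.0059] from [0.6197 0.018  0.1124] gap 0.0080 F [ 1.2  -0.03 -0.18] t 9.70
```

Call:
drive_tool --commands "0 0 -0.005 0 0 0 0;0 0 -0.01 0 0 0 0;0 0 -0.01 0 0 0 0;0 0 -0.01 0 0 0 0"

```text
t: 10.1
eef_pos: [0.6192, 0.0179, 0.1126]
ee_rot: [2.032, 2.392, 0.004]
ft_force: [7.9, -0.6, -3.9]
finger_gap: 0.0079
grip_force: 58.7
```

```bash
python3 -c "
from h import *;from c import *
goto([*(C0+U*.0156),.107],np.pi/2+.165)"
```

```text
shift [-0.002  0.006  0.028] yaw now 1.7331 turn [ 0.0074  0.001  -0.0054] from [0.6192 0.0179 0.1126] gap 0.0079 F [ 7.86 -0.59 -3.89] t 10.10
```

Call:
drive_tool --commands "0 -0.001 0.0135 0 0 0 0;0 -0.001 0.0135 0 0 0 0;0 -0.001 0.0135 0.015 0 0 0;0 -0.001 0.0135 0.03 0 0 0;0 -0.001 0.0135 0.03 0 0 0"

```text
t: 10.6
eef_pos: [0.6199, 0.0178, 0.1055]
ee_rot: [-2.034, -2.393, 0.001]
ft_force: [0.6, 0.5, -1.4]
finger_gap: 0.0082
grip_force: 59.1
```

Call:
drive_tool --commands "0 0 0 0.01 0 0 0;0 0 0 0.02 0 0 0;0 0 0 0.025 0 0 0;0 0 0 0.025 0 0 0"

```text
t: 11.0
eef_pos: [0.6201, 0.0178, 0.1009]
ee_rot: [-2.034, -2.394, 0.001]
ft_force: [0.3, -0.2, 0.4]
finger_gap: 0.0079
grip_force: 59.1
```

```bash
python3 look.py w7;python3 -c "
from h import *;from c import *
goto([*(C0+U*.0156),.1015],np.pi/2+.165)"
```

```text
0.097 1728 ((607.923095703125, 17.046388626098633), 17.11897850036621)
0.057 4251 ((605.9210815429688, 16.2767333984375), 30.11855697631836)
key in tool [[-0.0066 -0.0045  0.0025]
 [ 0.0063  0.0014  0.0268]
 [ 0.0117  0.0085  0.0423]]
shift [-0.001  0.002 -0.003] yaw now 1.7328 turn [-0.0006 -0.0001 -0.0059] from [0.6201 0.0179 0.101 ] gap 0.0078 F [ 0.31 -0.05 -1.06] t 11.05
```

Call:
drive_tool --commands "0.3 0 0.002 0 0 0 0;0.3 0 0.002 0 0 0 0;0.3 0 0.002 0 0 0 0;0.3 0 0.002 0 0 0 0;0.3 0 0.002 0 0 0 0"

```text
t: 11.55
eef_pos: [0.6206, 0.0179, 0.1011]
ee_rot: [2.034, 2.394, 0.0]
ft_force: [-0.1, -0.3, 0.3]
finger_gap: 0.0257
grip_force: 0.0
```

Call:
drive_tool --commands "0.6 0 0 -0.1 0 0 0;0.6 0 0 -0.25 0 0 0;1 0 0 -0.4 0 0 0;1 0 0 -0.4 0 0 0;1 0 0 -0.4 0 0 0"

```text
t: 12.05
eef_pos: [0.6209, 0.018, 0.1817]
ee_rot: [2.034, 2.393, 0.002]
ft_force: [1.0, 1.1, -0.7]
finger_gap: 0.0849
grip_force: 0.0
```

Run:
```python
from rect import *; from c import *
np.set_printoptions(precision=4,suppress=True)
p,T=shot('wrist');C=cloud(p,T);cv2.imwrite('pics/w8.png',p['image'])
a=rect(p['image'],p['intrinsics'],T,C0+U*.005,.094,.03,400)
b=cv2.resize(p['image'][100:270,180:380],(400,340),interpolation=cv2.INTER_CUBIC)
o=np.zeros((400,800,3),np.uint8);o[:,:400]=a;o[:340,400:]=b;cv2.imwrite('pics/w8r.png',o)
r=(C[...,:2]-C0)@U;t=(C[...,:2]-C0)@V
m=(r>12)|((r>.0115)&(r<.021)&(abs(t)<.004)&(C[...,2]>.06));X=C[m]
print(len(X),np.percentile(X[:,2],[5,25,50,75,95]))
m=(C[...,2]>.09)&(r>.016)&(r<.03)&(abs(t)<.008);print(m.sum(),C[m].mean(0),r[m].max(),t[m].min(),t[m].max())
goto([.5245,.2475,.2],np.pi/2+.165)
```

```text
143 [0.0931 0.0936 0.094  0.0945 0.095 ]
131 [0.6237 0.02   0.0937] 0.021884864838211372 -0.0038191772238571364 0.006182305008386943
shift [ 1.209 -0.288 -0.096] yaw now 1.7330 turn [-0.0006 -0.0007 -0.0055] from [0.6203 0.0181 0.1807] gap 0.0854 F [-0.4   0.63 -0.13] t 12.10
```

View pics/w8r.png

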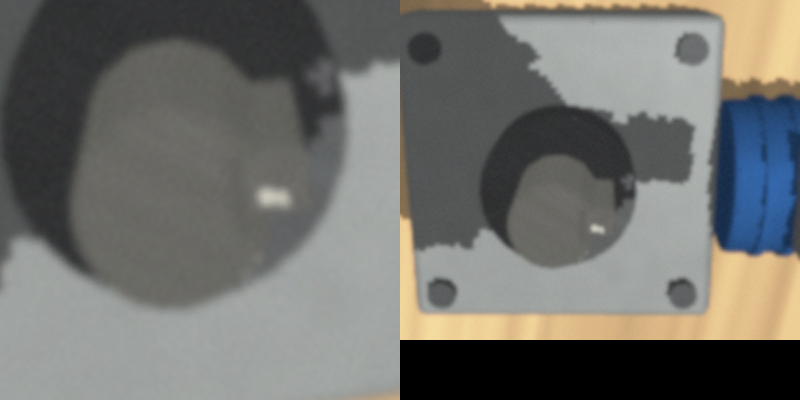

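The key's top is at 94 mm and it sits in its slot at (275,140), so it is home and let go. Now the pulley. I've viewed all 10 pictures I'm allowed, so from here I measure numerically.

Call:
drive_tool --commands "1 0.6 -0.145 0 0 0 0;1 0.6 -0.145 0 0 0 0;1 0.6 -0.145 0 0 0 0"

```text
t: 12.4
eef_pos: [0.5699, 0.1363, 0.1792]
ee_rot: [-2.027, -2.395, 0.002]
ft_force: [0.3, 1.2, -0.6]
finger_gap: 0.0856
grip_force: 0.0
```

Call:
drive_tool --commands "1 0.6 -0.145 0.12 0 0 0;1 0.6 -0.145 0.12 0 0 0;1 0.6 -0.145 0.12 0 0 0;1 0.6 -0.145 0.12 0 0 0"

```text
t: 12.8
eef_pos: [0.5211, 0.2502, 0.1545]
ee_rot: [-2.023, -2.399, 0.005]
ft_force: [0.6, 0.3, -0.3]
finger_gap: 0.0851
grip_force: 0.0
```

```bash
cat > kw.py <<'E'
from h import *
np.set_printoptions(precision=4,suppress=True)
def kw(C,c0):
    X=C[(np.hypot(C[...,0]-c0[0],C[...,1]-c0[1])<.06)]
    cs=[]
    for lo,hi in((.009,.02),(.031,.042)):
        Y=X[(X[:,2]>lo)&(X[:,2]<hi)];c,r=cv2.minEnclosingCircle((Y[:,:2]*1000).astype(np.float32));print(np.array(c),r,np.median(Y[:,2]));cs.append(c)
    c=np.array(cs[1])/1000
    d=X[:,:2]-c;r=np.hypot(*d.T);a=np.arctan2(d[:,1],d[:,0])
    s=(r>.0175)&(r<.0222)
    h=[(round(b,2),int(((abs(a-b)<.075)&s).sum()),round(float(((X[:,2]<.032)&(abs(a-b)<.075)&s).sum()/max(1,((abs(a-b)<.075)&s).sum())),2)) for b in np.arange(-3,3.1,.15)]
    print([x for x in h if x[2]>.1 or x[1]==0])
    top=s&(X[:,2]>.033)  # bush top rays; edges of keyway
    for rr in((.0175,.0195),(.0195,.0215)):
        q=(r>rr[0])&(r<rr[1])&(X[:,2]<.032);z=np.exp(1j*a[q]);print('kw angle',rr,q.sum(),np.angle(z.mean()) if q.any() else None)
    return c
if __name__=='__main__':
    d=np.load('w1.npz');kw(d['C'],(.5245,.2475))
    p,T=shot('wrist');C=cloud(p,T);np.savez('w9.npz',C=C,im=p['image'],T=T,K=p['intrinsics']);c=kw(C,(.5245,.2475))
    goto([*c,.05],1.733)
E
python3 kw.py
```

```text
[524.6151 247.441 ] 42.19937515258789 0.013963428977962017
[524.3962 247.5754] 28.025259017944336 0.03602543755415122
[(np.float64(-0.3), 30, 0.47), (np.float64(-0.15), 17, 1.0), (np.float64(-0.0), 13, 1.0), (np.float64(0.15), 14, 1.0), (np.float64(0.3), 13, 0.69)]
kw angle (0.0175, 0.0195) 31 -0.053633484109174304
kw angle (0.0195, 0.0215) 24 0.01767306751523725
[524.401  247.1613] 42.246490478515625 0.01389498356995994
[524.1743 247.1997] 28.08258819580078 0.035944221953216726
[(np.float64(-0.3), 95, 0.69), (np.float64(-0.15), 16, 0.88), (np.float64(-0.0), 0, 0.0), (np.float64(0.15), 0, 0.0)]
kw angle (0.0175, 0.0195) 38 -0.2638883972957685
kw angle (0.0195, 0.0215) 32 -0.2365673129764863
shift [-0.001  0.009  0.527] yaw now 1.7372 turn [-0.0058  0.0018  0.0084] from [0.5227 0.2473 0.1553] gap 0.0852 F [ 0.02 -0.88  0.22] t 12.85
```

Run:
```python
from h import *
for f in('w1','w9'):
    d=np.load(f+'.npz');C=d['C'];T=d['T'];K=d['K']
    v,u=np.indices(C.shape[:2]);D=np.stack([(u-K[0,2])/K[0,0],(v-K[1,2])/K[1,1],np.ones(u.shape)],-1)@T[:3,:3].T
    P=T[:3,3]+D*((.036-T[2,3])/D[...,2])[...,None]
    for c in((.5244,.2475),(.5243,.2472)):
        x=P[...,:2]-c;r=np.hypot(x[...,0],x[...,1])
        for lo,hi in((.0172,.0195),(.0195,.0222)):
            q=(r>lo)&(r<hi)&~((C[...,2]>.0345)&(C[...,2]<.04))
            q&=x[...,0]>0
            Y=x[q];print(f,lo,len(Y),'mid y %.4f x %.4f'%(Y[:,1].mean(),Y[:,0].mean()),'ang',np.arctan2(Y[:,1].mean(),Y[:,0].mean()).round(3),'width',(Y[:,1].max()-Y[:,1].min()).round(4))
```

```text
w1 0.0172 32 mid y 0.0011 x 0.0180 ang 0.062 width 0.0113
w1 0.0195 37 mid y 0.0014 x 0.0202 ang 0.071 width 0.0232
w1 0.0172 29 mid y 0.0014 x 0.0180 ang 0.076 width 0.011
w1 0.0195 39 mid y 0.0013 x 0.0204 ang 0.064 width 0.011
w9 0.0172 46 mid y 0.0011 x 0.0178 ang 0.059 width 0.0242
w9 0.0195 55 mid y 0.0018 x 0.0202 ang 0.088 width 0.0264
w9 0.0172 44 mid y 0.0011 x 0.0179 ang 0.064 width 0.0242
w9 0.0195 54 mid y 0.0021 x 0.0201 ang 0.105 width 0.0264
```

Call:
drive_tool --commands "1 -0.002 0.004 0.25 0 0 0;1 -0.002 0.004 0.5 0 0 0;1 -0.002 0.004 0.55 0 0 0;1 -0.002 0.004 0.55 0 0 0;1 -0.002 0.004 0.55 0 0 0"

```text
t: 13.35
eef_pos: [0.5271, 0.2445, 0.0488]
ee_rot: [2.035, 2.392, 0.002]
ft_force: [1.1, 0.0, 0.5]
finger_gap: 0.0856
grip_force: 0.0
```

```bash
python3 -c "
from h import *
goto([.5236,.2470,.016],1.733)"
```

```text
shift [ 0.015 -0.015  0.164] yaw now 1.7313 turn [ 0.0038 -0.0002 -0.0033] from [0.5271 0.2445 0.0488] gap 0.0856 F [1.15 0.02 0.46] t 13.35
```

Call:
drive_tool --commands "1 0.015 -0.015 0 0 0 0;1 0.015 -0.015 0.08 0 0 0;1 0.015 -0.015 0.15 0 0 0;1 0.015 -0.015 0.164 0 0 0;1 0.015 -0.015 0.164 0 0 0"

```text
t: 13.85
eef_pos: [0.5215, 0.2473, 0.0134]
ee_rot: [-2.034, -2.394, 0.003]
ft_force: [0.9, -0.0, 0.1]
finger_gap: 0.0854
grip_force: 0.0
```

```bash
python3 -c "
from h import *
goto([.5236,.2470,.016],1.733)"
```

```text
shift [-0.003  0.01  -0.013] yaw now 1.7328 turn [-0.0033  0.0015 -0.0004] from [0.5215 0.2473 0.0134] gap 0.0854 F [ 0.86 -0.04  0.12] t 13.85
```

Call:
drive_tool --commands "1 -0.002 0.005 -0.008 0 0 0;1 -0.002 0.005 -0.008 0 0 0;1 -0.002 0.005 -0.008 0 0 0"

```text
t: 14.15
eef_pos: [0.5235, 0.2475, 0.0163]
ee_rot: [2.034, 2.394, 0.001]
ft_force: [0.6, -0.3, -0.5]
finger_gap: 0.0857
grip_force: 0.0
```

```bash
python3 -c "
from h import *
goto([.5236,.2470,.016],1.733)"
```

```text
shift [-0.002  0.     0.002] yaw now 1.7326 turn [ 0.0015 -0.0006 -0.0008] from [0.5235 0.2475 0.0163] gap 0.0857 F [ 0.62 -0.29 -0.47] t 14.15
```

Call:
drive_tool --commands "0 -0.002 0 0 0 0 0;0 -0.002 0 0 0 0 0;0 -0.002 0 0 0 0 0;0 -0.002 0 0 0 0 0;0 -0.002 0 0 0 0 0"

```text
t: 14.65
eef_pos: [0.5236, 0.2471, 0.0167]
ee_rot: [2.034, 2.394, 0.002]
ft_force: [-1.3, -0.7, 6.6]
finger_gap: 0.0536
grip_force: 62.7
```

Call:
drive_tool --commands "0 0 0 -0.1 0 0 0;0 0 0 -0.2 0 0 0;0 0 0 -0.4 0 0 0;0 0 0 -0.6 0 0 0;0 0 0 -0.6 0 0 0"

```text
t: 15.15
eef_pos: [0.5259, 0.2478, 0.1406]
ee_rot: [2.034, 2.392, 0.011]
ft_force: [1.1, -0.3, -4.6]
finger_gap: 0.0534
grip_force: 65.7
```

Run:
```python
from h import *; from c import *
np.set_printoptions(precision=4,suppress=True)
p,T=shot('wrist');C=cloud(p,np.array(p['mount']));np.savez('w10.npz',C=C,im=p['image'],T=T,K=p['intrinsics'],M=p['mount'])
m=(np.hypot(C[...,0],C[...,1])<.05)&(C[...,2]>-.035)&(C[...,2]<.03)
h,e=np.histogram(C[m][:,2],bins=np.arange(-.035,.031,.0025));print(dict(zip(e.round(4),h)))
goto([*C0,.165],1.733+.10)
```

```text
{np.float64(-0.035): np.int64(453), np.float64(-0.0325): np.int64(427), np.float64(-0.03): np.int64(396), np.float64(-0.0275): np.int64(374), np.float64(-0.025): np.int64(382), np.float64(-0.0225): np.int64(1110), np.float64(-0.02): np.int64(8420), np.float64(-0.0175): np.int64(982), np.float64(-0.015): np.int64(865), np.float64(-0.0125): np.int64(799), np.float64(-0.01): np.int64(692), np.float64(-0.0075): np.int64(571), np.float64(-0.005): np.int64(534), np.float64(-0.0025): np.int64(496), np.float64(0.0): np.int64(2350), np.float64(0.0025): np.int64(4765), np.float64(0.005): np.int64(767), np.float64(0.0075): np.int64(471), np.float64(0.01): np.int64(419), np.float64(0.0125): np.int64(378), np.float64(0.015): np.int64(152), np.float64(0.0175): np.int64(2), np.float64(0.02): np.int64(0), np.float64(0.0225): np.int64(0), np.float64(0.025): np.int64(0), np.float64(0.0275): np.int64(0)}
shift [-1.212  0.212 -0.137] yaw now 1.7329 turn [ 0.0076 -0.0037 -0.2002] from [0.5243 0.2476 0.1379] gap 0.0536 F [-0.22  0.04 -4.79] t 15.20
```

```bash
cat > pt.py <<'E'
from h import *
from scipy.optimize import least_squares
np.set_printoptions(precision=4,suppress=True)
def inhand(C,K,M):
    r=np.hypot(C[...,0],C[...,1])
    t=(r<.022)&(abs(C[...,2]+.019)<.004);zt=np.median(C[t][:,2])
    A=C[t];k=np.linalg.lstsq(np.c_[A[:,:2],np.ones(len(A))],A[:,2],rcond=None)[0];print('top plane',k)
    m=(r<.05)&(r>.036)&(abs(C[...,2]-zt-.022)<.002);X=C[m][:,:2];out={}
    a=np.round(np.arctan2(X[:,1],X[:,0])/.1)
    P=np.array([X[a==b][np.argmax(np.hypot(*X[a==b].T))] for b in np.unique(a)])
    s=least_squares(lambda q:np.hypot(P[:,0]-q[0],P[:,1]-q[1])-.042,[0,0],loss='soft_l1',f_scale=.0005);print('rim centre',s.x,len(P),'res',np.abs(s.fun).mean())
    # boss top edge
    m=(r<.0285)&(abs(C[...,2]-zt)<.0015)&(abs(C[...,1])<.022);X=C[m][:,:2]
    a=np.round(np.arctan2(X[:,1],X[:,0])/.1)
    P=np.array([X[a==b][np.argmax(np.hypot(*X[a==b].T))] for b in np.unique(a)]);P=P[np.hypot(*P.T)>.025]
    s2=least_squares(lambda q:np.hypot(P[:,0]-q[0],P[:,1]-q[1])-.028,[0,0],loss='soft_l1',f_scale=.0005);print('boss centre',s2.x,len(P),'res',np.abs(s2.fun).mean())
    v,u=np.indices(C.shape[:2]);D=np.stack([(u-K[0,2])/K[0,0],(v-K[1,2])/K[1,1],np.ones(u.shape)],-1)@M[:3,:3].T
    Q=M[:3,3]+D*((zt-M[2,3])/D[...,2])[...,None]
    c=s2.x;x=Q[...,:2]-c;r=np.hypot(x[...,0],x[...,1])
    # bore circle and keyway: not-top pixels
    nt=~(abs(C[...,2]-zt)<.0015)
    for lo,hi in((.0172,.0195),(.0195,.0222)):
        q=(r>lo)&(r<hi)&nt;a=np.angle(np.exp(1j*np.arctan2(x[...,1],x[...,0])[q]));h,e=np.histogram(a,bins=np.arange(-3.2,3.25,.2));print('kw',lo,[(e[i].round(2),int(h[i])) for i in range(len(h)) if h[i]>2])
        b=a[abs(np.angle(np.exp(1j*(a-1.6))))<.6];print('  mean',b.mean())
    return s.x,s2.x
if __name__=='__main__':
    d=np.load('w10.npz');inhand(d['C'],d['K'],d['M'])
E
python3 pt.py
```

```text
top plane [-0.0169  0.0095 -0.019 ]
rim centre [0.0001 0.0005] 33 res 0.000327360368973391
boss centre [0.0002 0.0003] 44 res 0.00037803321704958615
kw 0.0172 [(np.float64(-3.2), 4), (np.float64(-3.0), 3), (np.float64(-1.6), 6), (np.float64(0.0), 8), (np.float64(1.2), 12), (np.float64(1.4), 50), (np.float64(1.6), 42), (np.float64(1.8), 34)]
  mean 1.6407027407086585
kw 0.0195 [(np.float64(-3.0), 5), (np.float64(-1.6), 5), (np.float64(-1.0), 3), (np.float64(0.0), 6), (np.float64(1.4), 62), (np.float64(1.6), 60), (np.float64(1.8), 37)]
  mean 1.6605767920081724
```

Call:
drive_tool --commands "0 -0.2 0.035 -0.06 0 0 0;0 -0.4 0.07 -0.06 0 0 0;0 -0.6 0.106 -0.06 0 0 0;0 -0.6 0.106 -0.06 0 0 0;0 -0.6 0.106 -0.06 0 0 0"

```text
t: 15.7
eef_pos: [0.5625, 0.1305, 0.1461]
ee_rot: [-2.037, -2.39, 0.004]
ft_force: [-0.4, 1.2, -3.5]
finger_gap: 0.0536
grip_force: 65.6
```

Call:
drive_tool --commands "0 -0.2 0.035 0 0 0 0;0 -0.4 0.07 0 0 0 -0.1;0 -0.6 0.106 0 0 0 -0.17;0 -0.6 0.106 0 0 0 -0.17;0 -0.6 0.106 0 0 0 -0.17"

```text
t: 16.2
eef_pos: [0.603, 0.0172, 0.1465]
ee_rot: [-1.931, -2.475, 0.002]
ft_force: [0.2, 1.3, -4.7]
finger_gap: 0.0536
grip_force: 65.6
```

Call:
drive_tool --commands "0 0 0 0 0 0 0;0 0 0 0 0 0 0"

```text
t: 16.4
eef_pos: [0.6032, 0.0194, 0.1472]
ee_rot: [-1.926, -2.48, 0.0]
ft_force: [0.3, -0.4, -4.4]
finger_gap: 0.0538
grip_force: 65.6
```

Run:
```python
from pt import *; from c import *
p,T=shot('wrist');M=np.array(p['mount']);inhand(cloud(p,M),np.array(p['intrinsics']),M)
goto([*C0,.125],1.733+.085)
```

```text
top plane [-0.0165  0.0094 -0.019 ]
rim centre [0.0001 0.0004] 33 res 0.0004937631268995754
boss centre [0.0002 0.0004] 43 res 0.0003173391192406744
kw 0.0172 [(np.float64(-1.6), 3), (np.float64(-0.2), 3), (np.float64(0.0), 7), (np.float64(1.2), 9), (np.float64(1.4), 50), (np.float64(1.6), 44), (np.float64(1.8), 33)]
  mean 1.6562362465061218
kw 0.0195 [(np.float64(-3.0), 3), (np.float64(-1.6), 11), (np.float64(-0.2), 3), (np.float64(0.0), 5), (np.float64(1.4), 63), (np.float64(1.6), 58), (np.float64(1.8), 36)]
  mean 1.65932838564096
shift [-0.021  0.004  0.112] yaw now 1.8205 turn [-0.0014 -0.0017  0.005 ] from [0.6033 0.0191 0.1474] gap 0.0535 F [-0.4   0.38 -4.07] t 16.45
```

Call:
drive_tool --commands "0 -0.021 0.004 0 0 0 0;0 -0.021 0.004 0.06 0 0 0;0 -0.021 0.004 0.11 0 0 0;0 -0.021 0.004 0.11 0 0 0;0 -0.021 0.004 0.11 0 0 0"

```text
t: 16.95
eef_pos: [0.6051, 0.0131, 0.1252]
ee_rot: [-1.93, -2.477, 0.002]
ft_force: [0.1, -0.0, -3.8]
finger_gap: 0.0537
grip_force: 65.5
```

```bash
python3 -c "
from h import *;from c import *
goto([*C0,.11],1.818)"
```

```text
shift [0.01  0.003 0.076] yaw now 1.8177 turn [-0.0027 -0.0002 -0.0006] from [0.6051 0.0131 0.1252] gap 0.0537 F [ 0.12 -0.02 -3.85] t 16.95
```

Call:
drive_tool --commands "0 0.009 0.002 0 0 0 0;0 0.009 0.002 0 0 0 0;0 0.009 0.002 0 0 0 0;0 0.009 0.002 0 0 0 0"

```text
t: 17.35
eef_pos: [0.6056, 0.015, 0.1261]
ee_rot: [1.931, 2.478, 0.001]
ft_force: [0.5, -0.4, -4.5]
finger_gap: 0.0533
grip_force: 65.5
```

```bash
python3 -c "
from h import *;from c import *
goto([*C0,.11],1.818)"
```

```text
shift [ 0.001 -0.002  0.081] yaw now 1.8179 turn [ 0.0009 -0.0001 -0.0002] from [0.6056 0.015  0.1261] gap 0.0533 F [ 0.46 -0.35 -4.53] t 17.35
```

Call:
drive_tool --commands "0 0.001 -0.002 0.02 0 0 0;0 0.001 -0.002 0.04 0 0 0;0 0.001 -0.002 0.05 0 0 0;0 0.001 -0.002 0.05 0 0 0"

```text
t: 17.75
eef_pos: [0.6047, 0.015, 0.1153]
ee_rot: [-1.93, -2.478, 0.001]
ft_force: [-0.4, 0.3, -4.2]
finger_gap: 0.0536
grip_force: 65.6
```

Call:
drive_tool --commands "0 0 0 0.005 0 0 0;0 0 0 0.01 0 0 0;0 0 0 0.015 0 0 0;0 0 0 0.015 0 0 0"

```text
t: 18.15
eef_pos: [0.6051, 0.0151, 0.1128]
ee_rot: [1.931, 2.478, 0.0]
ft_force: [-0.1, 0.2, -4.9]
finger_gap: 0.0532
grip_force: 65.6
```

```bash
python3 -c "
from h import *;from c import *
goto([*C0,.11],1.818);print(robot.get_obs()['moment'])"
```

```text
shift [0.    0.    0.014] yaw now 1.8179 turn [ 0.0003 -0.0001 -0.0003] from [0.6051 0.0151 0.1128] gap 0.0532 F [-0.12  0.16 -4.85] t 18.15
[ 0.02230158 -0.07894354 -0.07450823]
```

Call:
drive_tool --commands "0 0 0 0.008 0 0 0;0 0 0 0.016 0 0 0;0 0 0 0.024 0 0 0;0 0 0 0.024 0 0 0"

```text
t: 18.55
eef_pos: [0.6051, 0.0152, 0.1078]
ee_rot: [-1.931, -2.478, -0.0]
ft_force: [0.7, 0.7, -5.6]
finger_gap: 0.0533
grip_force: 65.5
```

```bash
python3 -c "
from h import *;from c import *
goto([*C0,.11],1.818);print(robot.get_obs()['moment'])"
```

```text
shift [-0.     0.001 -0.011] yaw now 1.8179 turn [-0.0001 -0.0001 -0.0002] from [0.6051 0.0152 0.1078] gap 0.0533 F [ 0.75  0.72 -5.56] t 18.55
[ 0.09238655 -0.16984395 -0.02754418]
```

The pulley's underside is now below the key's top with no contact force, so the keyway has found the key. I continue down.

Call:
drive_tool --commands "0 0 0 0.02 0 0 0;0 0 0 0.04 0 0 0;0 0 0 0.06 0 0 0;0 0 0 0.08 0 0 0;0 0 0 0.08 0 0 0"

```text
t: 19.05
eef_pos: [0.605, 0.0153, 0.0914]
ee_rot: [-1.93, -2.478, 0.0]
ft_force: [1.2, 0.6, -5.7]
finger_gap: 0.054
grip_force: 65.5
```

Call:
drive_tool --commands "0 0 0 0.015 0 0 0;0 0 0 0.03 0 0 0;0 0 0 0.045 0 0 0;0 0 0 0.045 0 0 0;0 0 0 0.045 0 0 0"

```text
t: 19.55
eef_pos: [0.605, 0.0152, 0.0829]
ee_rot: [-1.931, -2.478, 0.0]
ft_force: [1.5, 1.9, -6.0]
finger_gap: 0.0534
grip_force: 65.5
```

```bash
python3 -c "
from h import *;from c import *
goto([*C0,.077],1.818);print(robot.get_obs()['moment'])"
```

```text
shift [-0.     0.001  0.029] yaw now 1.8179 turn [-0.0004 -0.0003 -0.0002] from [0.605  0.0152 0.0829] gap 0.0534 F [ 1.53  1.91 -6.01] t 19.55
[ 0.30557298 -0.26713652 -0.05618193]
```

Call:
drive_tool --commands "0 0 0 0.007 0 0 0;0 0 0 0.014 0 0 0;0 0 0 0.02 0 0 0;0 0 0 0.02 0 0 0"

```text
t: 19.95
eef_pos: [0.6051, 0.0151, 0.079]
ee_rot: [1.931, 2.478, 0.0]
ft_force: [1.2, 1.9, -4.5]
finger_gap: 0.0534
grip_force: 65.6
```

Call:
drive_tool --commands "0 0 0 0.005 0 0 0;0 0 0 0.01 0 0 0;0 0 0 0.015 0 0 0;0 0 0 0.015 0 0 0"

```text
t: 20.35
eef_pos: [0.6051, 0.0152, 0.0767]
ee_rot: [-1.931, -2.478, -0.001]
ft_force: [-1.7, 1.1, 4.1]
finger_gap: 0.0533
grip_force: 66.4
```

```bash
python3 -c "
from h import *;from c import *
goto([*C0,.077],1.818);print(robot.get_obs()['moment'])"
```

```text
shift [ 0.     0.    -0.001] yaw now 1.8178 turn [ 0.0007 -0.0011 -0.0003] from [0.6051 0.0152 0.0767] gap 0.0533 F [-1.69  1.06  4.07] t 20.35
[0.38554029 0.335032   0.03070022]
```

Force rises at TCP height 0.0767, so the pulley is on the collar with about 9 N. I ease off, open and retreat.

Call:
drive_tool --commands "0 0 0 -0.004 0 0 0;0.75 0 0 -0.004 0 0 0;0.75 0 0 -0.004 0 0 0;0.8 0 0 -0.004 0 0 0;0.85 0 0 -0.004 0 0 0"

```text
t: 20.85
eef_pos: [0.6051, 0.0148, 0.0769]
ee_rot: [1.931, 2.478, -0.0]
ft_force: [-0.6, 0.5, 0.1]
finger_gap: 0.073
grip_force: 0.0
```

Call:
drive_tool --commands "0.85 0 0 -0.004 0 0 0;0.85 0 0 -0.03 0 0 0;0.85 0 0 -0.2 0 0 0;1 0 0 -0.45 0 0 0;1 0 0 -0.6 0 0 0"

```text
t: 21.35
eef_pos: [0.606, 0.0145, 0.2005]
ee_rot: [1.93, 2.476, 0.003]
ft_force: [1.6, -0.1, 0.6]
finger_gap: 0.0853
grip_force: 0.0
```

Run:
```python
from h import *; from c import *
np.set_printoptions(precision=4,suppress=True)
o=robot.get_obs();print(o['finger_gap'],o['ft_force'],o['eef_pos'])
for cam in('wrist','top'):
    p,T=shot(cam);C=cloud(p,T);d=np.hypot(C[...,0]-C0[0],C[...,1]-C0[1])
    for lo,hi,rm in((.07,.0785,.047),(.091,.0965,.034),(.0975,.103,.02)):
        m=(d<rm)&(C[...,2]>lo)&(C[...,2]<hi);X=C[m]
        if m.any(): print(cam,lo,len(X),np.median(X[:,2]),np.array(cv2.minEnclosingCircle((X[:,:2]*1000).astype(np.float32))[0]),cv2.minEnclosingCircle((X[:,:2]*1000).astype(np.float32))[1])
```

```text
0.08529534189535376 [ 1.5586 -0.1404  0.5774] [0.606  0.0145 0.2005]
wrist 0.07 3601 0.07393397944892 [605.7505  15.2745] 42.237632751464844
wrist 0.091 2559 0.0957222531803475 [605.804   15.5334] 28.238927841186523
wrist 0.0975 1203 0.0998218331919416 [605.2517  15.1605] 19.796266555786133
```

The rim top is at 74 mm and the boss top at 96 mm, both centred on the shaft, so the pulley is fully home.

```bash
python3 -c "
from workcell import robot
print(robot.hand_in())"
```

```text
the job is handed in; nothing more can be done
None
```

The long key is fully down in the shaft slot and the toothed pulley is home on the collar and let go; the highest press I read was about 9 N, I worked on no other part, and I handed in at about 21 s, with no verdict returned.

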